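# Chocolate into the pan, gas tap to the pointer

## Robot

A 6-joint arm with a two-finger parallel gripper is mounted at the origin on the work surface. World frame = base frame: x ahead of the robot, y to its left, z up, the work surface at z = 0. Lengths are in m, angles in rad, forces in N, time in s.
With the tool pointing down it reaches from about 0.4 to 0.925 m from the base axis. Payload 12.5 kg.
Tool frame: the origin (TCP) lies midway between the tips of the shut fingers; the grasp point (between the pads) lies 19 mm behind it; z points along the fingers, y is the line along which they close (so a half turn about z gives the same grasp; the last joint's range is limited). The gripper opens to 95 mm and grips with 3 to 60 N. Pads are 20 mm wide; open, the fingers measure 119 mm over their backs; the gripper's body (75 mm by 180 mm) begins 59 mm behind the grasp point.
Start: joints at [-1.372, 0.491, 1.559, -0, 1.092, -0.106], TCP at [0.188, -0.596, 0.215] pointing down, gripper open.
Joint ranges: [-3.1, 3.1], [-0.84, 2.19], [0.05, 2.79], [-1.13, 4.28], [0.06, 2.93], [-2.69, 2.69]. Speed limits (rad/s): [2.22, 2.22, 2.79, 3.14, 3.14, 3.14].

## Interface

Orientations are given as a unit quaternion [x, y, z, w].
In Python, from plant import arm gives the robot as it stands.
- The arm moves only by the shell command python3 -m handwheel 'ROWS' [FORCE]. ROWS is a JSON object of lists of equal length, an entry for each row: "rotation": the turn, a rotation vector about the tool's x, y, z in units of 90 degrees (1.0 is 90 degrees), a list of three; "delta_pos": the shift along the tool's x, y, z in units of 0.12 m (1.0 is 0.12 m), a list of three; "claw": the opening, from -1 (shut) to 1 (fully open). In form: {"rotation": [[ax, ay, az], ...], "delta_pos": [[x, y, z], ...], "claw": [claw, ...]}. A call has 1 to 5 rows; each row shifts and turns the commanded pose from where the row before left it, along the tool's axes as they then stand; what a row does not reach is not made up. A row lasts 1/12 s, in which the tool goes at most 41.7 mm and 7.16 degrees, less where a joint would pass 70% of its speed; a pose out of reach is approached as far as the arm can. A call with a number of a shift or a turn outside -1 to 1 is refused whole. A call with a gripper value outside its range is refused whole. The fingers move at their own pace and stop on an object; FORCE is the grip in N (left out, the last holds). Time passes only in rows, so rows that do not move let the fingers close. It gives the time, the measured TCP pose, the force, the opening and the grip force at its end, in the units of the state.
- arm.sense(): the state, without advancing time (a new reading comes with each control period).
- arm.capture(name): name is "side" or "top" or "wrist"; returns a dict with "pixels" (480x640x3 uint8, blue, green, red), "depth" (480x640 float32, m along the optical axis (not along the pixel's ray), 0 where there is no reading), "intrinsics" (3x3 intrinsics, pixels), "D" ([k1, k2, p1, p2, k3] as OpenCV has them; the pictures are not rectified), "position" and "attitude" of the camera in the world; the wrist camera has in their place "mount" (4x4, takes a point from camera to tool coordinates, whose origin is the TCP and whose axes are the flange's). Camera axes: x right, y up, looking along -z (the intrinsics and any distortion apply to the point x, -y, -z); pixel columns grow to the right and rows downward; lengths in m; the calibration is good to about 2 mm. A picture is of the moment at which its call begins: read the wrist's pose just before it.
- arm.job_done(): hands the job in; it is judged then, once.
The state is a dict: "time": time; "joint_pos": joint angles; "dq": joint speeds; "effort": joint torques, N m; "eef_pos": TCP position; "orientation": TCP orientation; "force": force on the tool from outside, world axes, zero at the start; "moment": the same for the moment, N m; "width": finger opening in m; "gripper_force": force on a finger pad.
Only numpy, scipy, OpenCV 4.12 (cv2) and the standard library are available. Lean on these libraries where they do the work, as an engineer would, in place of code of your own. Each camera call takes 0.05 s, during which the arm holds its last target. There are 200 camera calls.

## Task

Tip the four pieces of chocolate off the small steel tray into the saucepan on the ring burner, without touching the chocolate with the gripper, and put the empty tray back flat on the table. Only then open the gas tap: turn its lever until it lines up with the black pointer arm. Leave the saucepan standing on its burner, and leave the other things where they are.

Things in the scene. Friction and masses are not known exactly. Their poses are not given: they have to be found in the camera images.
- tray: (Sizes in mm throughout.) Loose steel tray, 0.2 kg, 137 long (its x, from -67 to +70) by 116 wide (its y); floor 4 thick, walls 3 thick and 24 high on the back and both sides, open front edge at x = +70 (the pouring edge). At its back stands a solid wooden grip block: 14 thick along x, 64 wide along y, top at z = 75, centred at x = -60. Origin on the underside, under the middle; z up.
- tray_grip (a point): Point in the tray's wooden grip block, at (-60, 0, 60) mm in the tray's frame, 15 below its top: where to pinch it from above, fingers closing along the tray's x. Axes as the tray's.
- choc1: One of four identical dark brown chocolate pieces, 30 x 24 x 18 mm, 16 g, lying loose on the tray, in its front half. Origin in the middle of its underside.
- choc2: One of four identical dark brown chocolate pieces, 30 x 24 x 18 mm, 16 g, lying loose on the tray, in its front half. Origin in the middle of its underside.
- choc3: One of four identical dark brown chocolate pieces, 30 x 24 x 18 mm, 16 g, lying loose on the tray, in its front half. Origin in the middle of its underside.
- choc4: One of four identical dark brown chocolate pieces, 30 x 24 x 18 mm, 16 g, lying loose on the tray, in its front half. Origin in the middle of its underside.
- saucepan: Loose steel saucepan, 0.75 kg, standing on the ring burner: outer radius 95 (inside 91), 75 high, floor 5 thick. Its stick handle leaves along its +x, out to 228 from the axis, 58 to 82 above its underside. Origin at the centre of its underside, which is 60 above the table (rim 135 above the table).
- burner: Fixed ring burner on the table, radius 88, 60 high at the pan supports, a short stub of pipe on its +x side reaching 118. Origin at its centre on the table.
- tap: Fixed brass gas tap on the table: column of radius 21 (flange radius 36), 86 high, vertical spindle; a copper pipe stub drops to the table on its -x side, 60 from the axis. Origin on its axis, on the table. With the tap closed the lever lies along its +x.
- lever (a joint): Opening angle of the tap's lever, rad: 0 is closed (lever along the tap's +x), growing counter-clockwise seen from above, to 1.57 fully open. Stiff (0.12 N m): stays where it is left. The lever is a plain steel bar, 16 wide, 14 high, from the axis out to 100 mm, its middle 94 and its top 101 above the table; free to be pinched across its width from above, or pushed, at 40 to 95 mm from the axis.
- lever_end (a point): Point on the centre line of the tap's lever, 95 from the axis, 94 above the table. Its x axis points outward along the lever.
- pointer: Fixed black pointer clamped round the tap's column under the lever; its flat arm, 12 wide, 64 to 68 above the table, points along its +x from the tap's axis to 120 and ends in an upturned tab (x = 115 to 120, top at 106 above the table), just beyond the lever's end. It shows the wanted opening: the lever should lie right above the arm, its end at the tab. Origin on the tap's axis, on the table.
- pointer_tip (a point): Top of the pointer's upturned tab, 117.5 from the tap's axis, 100 above the table.
- lemon: A lemon, 52 across, upright. Leave it alone.
- ramekin: A small white cup, radius 27, 35 high. Leave it alone.
- bowl1: White bowl, radius 75, 60 high, beyond the task's things. Leave it alone.
- bowl2: White bowl, radius 70, 55 high, beyond the task's things. Leave it alone.
- carafe: Glass bottle, radius 38, 230 high, at the left. Leave it alone.
- nutjar: Glass jar, radius 45, 110 high, at the right. Leave it alone.
- woodspoon: Wooden spoon, 250 long, lying at the far side. Leave it alone.
Mind the look-alikes: they are no part of the job. What is shaped like the tray but blue is not meant.

How it is judged:
On the way, in this order (a step that is already met when the one before it is completed fails the run):
1. all four pieces of chocolate are in the saucepan, the gas tap still closed (lever below 0.15 rad) (horizontal distance between each of choc1, choc2, choc3, choc4 and saucepan below 0.092 m and z of choc1 in the frame of saucepan between 0 and 0.065 m and z of choc2 in the frame of saucepan between 0 and 0.065 m and z of choc3 in the frame of saucepan between 0 and 0.065 m and z of choc4 in the frame of saucepan between 0 and 0.065 m and value of joint lever below 0.15 rad), for 0.2 s.
2. the lever is in line with the pointer, the tray already back flat on the table (y of lever_end in the frame of pointer between -0.008 and 0.008 m and height (world z) of tray below 0.01 m and angle between tray's own z axis and vertical below 0.08 rad), for 0.2 s.
At the end, for the whole second after the job is handed in: All four pieces of chocolate lie inside the saucepan; the saucepan stands level on the burner, within 35 mm of its centre; the tray stands flat and still on the table; the lever's end is within 8 mm (about 5 degrees) sideways of the pointer's line (all of step 2 and horizontal distance between each of choc1, choc2, choc3, choc4 and saucepan below 0.092 m and z of choc1 in the frame of saucepan between 0 and 0.065 m and z of choc2 in the frame of saucepan between 0 and 0.065 m and z of choc3 in the frame of saucepan between 0 and 0.065 m and z of choc4 in the frame of saucepan between 0 and 0.065 m and linear speed of tray below 0.02 m/s and horizontal distance between saucepan and burner below 0.035 m and angle between saucepan's own z axis and vertical below 0.05 rad); the robot touches nothing.
It fails at once if the gripper's fingers touched the chocolate (contact force between the fingers and choc1 above 0.5 N or contact force between the fingers and choc2 above 0.5 N or contact force between the fingers and choc3 above 0.5 N or contact force between the fingers and choc4 above 0.5 N).
It fails at once if a bystander was pushed more than 30 mm (distance of any of lemon, ramekin, bowl1, bowl2, carafe, nutjar, woodspoon from where it was at the start of the episode above 0.03 m).
It fails at once if the saucepan was lifted or tipped (height (world z) of saucepan above 0.085 m or height (world z) of saucepan below 0.05 m or angle between saucepan's own z axis and vertical above 0.25 rad).
It also fails if it takes over 72 s, if anything falls off the work surface, if the arm or the gripper's body presses on something with over 40 N, if the wrist force passes 120 N, or if a joint passes its speed limit or range.

## Working session

There is one attempt and no reset: what is moved stays moved. The work goes in short steps, Python scripts to look and compute and a shell command to move; the robot and the scene stay as the last step left them, time stands still between calls to the robot, and variables do not carry over. Pictures are saved under pics/ and viewed, at most 10 in all, crops included, and the job is handed in when it is done.

```bash
ls; mkdir -p pics; cat > h.py <<'E'
import numpy as np, cv2
from scipy.spatial.transform import Rotation as R
from plant import arm
def cam(c,s=None):
    if 'mount' in c:
        T=np.eye(4); T[:3,:3]=R.from_quat(s['orientation']).as_matrix(); T[:3,3]=s['eef_pos']
        return T@np.array(c['mount'])
    T=np.eye(4); a=np.array(c['attitude'])
    T[:3,:3]=a if a.shape==(3,3) else R.from_quat(a).as_matrix(); T[:3,3]=c['position']; return T
def rays(c,uv):
    p=cv2.undistortPoints(np.array(uv,float).reshape(-1,1,2),np.array(c['intrinsics']),np.array(c['D'])).reshape(-1,2)
    return np.c_[p[:,0],-p[:,1],-np.ones(len(p))]
def onplane(c,T,uv,z):
    d=rays(c,uv)@T[:3,:3].T; o=T[:3,3]; t=(z-o[2])/d[:,2]; return o+d*t[:,None]
def bydepth(c,T,uv):
    uv=np.array(uv); d=c['depth'][uv[:,1].astype(int),uv[:,0].astype(int)]
    return (rays(c,uv)*d[:,None])@T[:3,:3].T+T[:3,3]
def cloud(c,T):
    v,u=np.mgrid[:480,:640]; uv=np.c_[u.ravel(),v.ravel()]
    return bydepth(c,T,uv).reshape(480,640,3)
E
python3 - <<'E'
from h import *
import pickle
s=arm.sense();print(s)
for n in ['side','top','wrist']:
    c=arm.capture(n); pickle.dump((c,s),open(n+'0.pkl','wb')); cv2.imwrite(f'pics/{n}0.png',c['pixels']); print(n,{k:v for k,v in c.items() if k not in('pixels','depth')})
E
```

```text
pics
{'time': 0.0, 'joint_pos': array([-1.37161673e+00,  4.91559591e-01,  1.55948319e+00, -4.33170328e-05,
        1.09171193e+00, -1.05578411e-01]), 'dq': array([-2.58867888e-04,  2.65723075e-03, -3.59872295e-04,  5.79114257e-07,
        1.03847739e-03, -8.47754725e-04]), 'effort': array([ 2.40628091e-03, -6.12644219e+01, -2.58186275e+01,  6.93086162e-02,
        4.81946196e-02, -1.34072525e-04]), 'eef_pos': array([ 0.18751073, -0.59593067,  0.21405012]), 'orientation': array([ 9.88411082e-01,  1.51799851e-01, -4.63759804e-05, -5.79496106e-04]), 'force': array([-0.46130239, -0.23681078, -0.27282853]), 'moment': array([-0.02853773,  0.0017575 ,  0.01502525]), 'gripper_force': 0.0, 'width': 0.09467539151193498}
side {'intrinsics': array([[449.52724268,   0.        , 314.42350243],
       [  0.        , 449.52724268, 242.57360216],
       [  0.        ,   0.        ,   1.        ]]), 'D': array([-0.10605796,  0.        ,  0.        ,  0.        ,  0.        ]), 'position': array([-0.08811568,  0.6813517 ,  1.04763225]), 'attitude': array([-0.12480268,  0.33923487,  0.87100363, -0.33271
[... 295 characters left out ...]
010335, 1.32811214]), 'attitude': array([ 0.06597518, -0.0710536 , -0.69825588,  0.70925128])}
wrist {'intrinsics': array([[356.61139888,   0.        , 326.8154448 ],
       [  0.        , 356.61139888, 235.5493126 ],
       [  0.        ,   0.        ,   1.        ]]), 'D': array([-0.00979126,  0.        ,  0.        ,  0.        ,  0.        ]), 'mount': array([[ 3.85739194e-07,  9.71202113e-01,  2.38257119e-01,
         6.63234448e-02],
       [ 9.99999442e-01,  2.51394561e-04, -1.02637298e-03,
         1.39436008e-04],
       [-1.05671215e-03,  2.38256987e-01, -9.71201571e-01,
        -1.69642507e-01],
       [ 0.00000000e+00,  0.00000000e+00,  0.00000000e+00,
         1.00000000e+00]])}
```

View pics/top0.png

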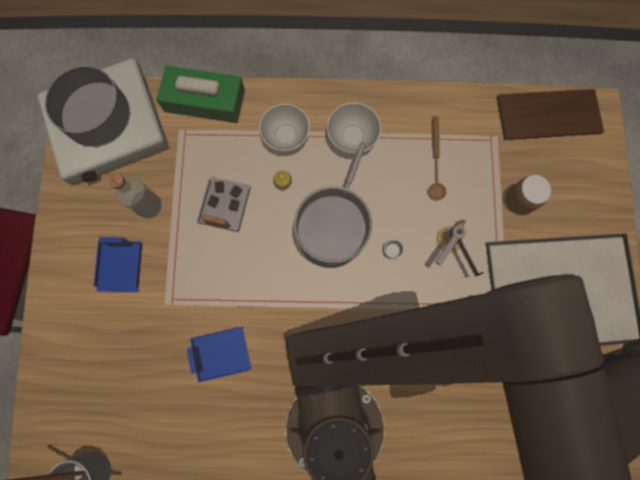

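View pics/side0.png

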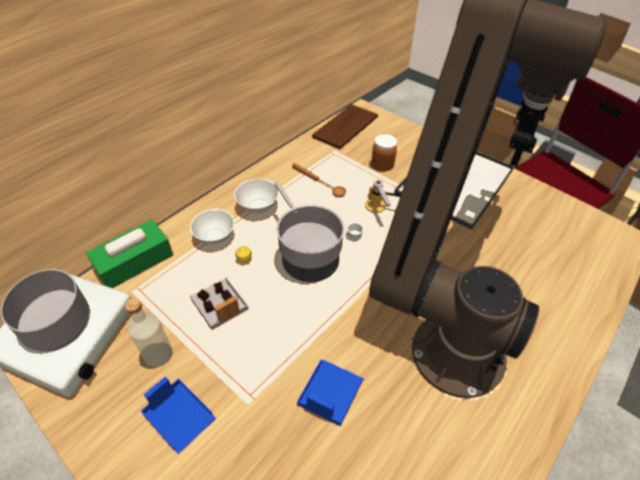

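Top view: the steel tray is at (225,203), its grip block at (215,220) and its open edge facing up and away. The pan on the ring burner is at (332,226), and the tap at (452,240) with its black pointer running to (478,272). 

Candidates for "tray": grey tray with chocolates (225,203), blue (118,265), blue (220,353). I choose the grey one. 

Candidates for "saucepan": (332,226) on the ring burner, or (88,105) on the white hob. I choose (332,226).

```bash
python3 - <<'E'
from h import *
import pickle
c,s=pickle.load(open('top0.pkl','rb')); T=cam(c); im=c['pixels']
cs,ss=pickle.load(open('side0.pkl','rb')); Ts=cam(cs); ims=cs['pixels']
a=cv2.resize(im[165:245,185:265],(400,400),interpolation=3); b=cv2.resize(im[200:290,415:505],(400,400),interpolation=3)
cv2.imwrite('pics/crop1.png',np.hstack([a,b]))
P=cloud(c,T); Q=cloud(cs,Ts)
def rep(P,name,box):
    m=np.zeros((480,640),bool); u0,v0,u1,v1=box; m[v0:v1,u0:u1]=1
    return m
# orange block (grip) top in both views
for n,I,X,box in(('top',im,P,(190,170,260,240)),('side',ims,Q,(180,270,260,340))):
    hsv=cv2.cvtColor(I,cv2.COLOR_BGR2HSV); m=rep(X,n,box)
    blk=m&(X[...,2]>.05)&(X[...,2]<.1); p=X[blk]
    print(n,'block',blk.sum(),p.mean(0).round(4),'zmax',np.percentile(p[:,2],[50,95]).round(4),cv2.minAreaRect((p[:,:2]*1000).astype(np.float32)))
    choc=m&(hsv[...,2]<70)&(X[...,2]>.012)&(X[...,2]<.04)
    nn,l,st,ce=cv2.connectedComponentsWithStats(choc.astype(np.uint8))
    for i in range(1,nn):
        if st[i,4]>25: print('  choc',ce[i].round(),st[i,4],X[l==i].mean(0).round(4))
    wall=m&(X[...,2]>.003)&(X[...,2]<.05); wall=cv2.morphologyEx(wall.astype(np.uint8),cv2.MORPH_OPEN,np.ones((3,3)))>0
    print('  tray rect',cv2.minAreaRect((X[wall][:,:2]*1000).astype(np.float32)))
# pan rim
for n,X,box in(('top',P,(285,175,380,275)),('side',Q,(270,195,350,280))):
    m=rep(X,n,box)&(X[...,2]>.126)&(X[...,2]<.145); p=X[m]
    A=np.c_[2*p[:,:2],np.ones(len(p))]; 
    for _ in range(4):
        q=np.linalg.lstsq(A,(p[:,:2]**2).sum(1),rcond=None)[0]; r=np.sqrt(q[2]+q[0]**2+q[1]**2)
        k=abs(np.hypot(p[:,0]-q[0],p[:,1]-q[1])-r)<.012; p=p[k];A=A[k]
    print(n,'rim',len(p),q[:2].round(4),r.round(4),np.percentile(p[:,2],[50,95]).round(4))
# tap
for n,X,box in(('top',P,(415,200,505,290)),('side',Q,(355,170,410,230))):
    m=rep(X,n,box)&(X[...,2]>.085)&(X[...,2]<.13); p=X[m]; 
    print(n,'lever',len(p),p.mean(0).round(4),np.percentile(p[:,2],[5,50,95]).round(4),cv2.minAreaRect((p[:,:2]*1000).astype(np.float32)))
    m2=rep(X,n,box)&(X[...,2]>.05)&(X[...,2]<.082); p=X[m2]; print('  pointer',len(p),p.mean(0).round(4),cv2.minAreaRect((p[:,:2]*1000).astype(np.float32)))
for nm,uv in dict(lemon=(283,180),bowl1=(284,125),bowl2=(352,125),ram=(392,249),carafe=(125,185),handle=(357,160)).items(): print(nm,uv,bydepth(c,T,[uv]).round(3))
E
```

```text
top block 169 [0.5281 0.3241 0.072 ] zmax [0.0741 0.0791] ((529.7283935546875, 325.4426574707031), (62.9879035949707, 15.137216567993164), 77.48838806152344)
  choc [219. 187.] 64 [0.6333 0.3276 0.0227]
  choc [236. 191.] 66 [0.6212 0.2816 0.0215]
  choc [213. 201.] 67 [0.5923 0.3423 0.022 ]
  choc [234. 205.] 68 [0.5826 0.2846 0.0217]
  tray rect ((588.8075561523438, 317.5302734375), (124.44309997558594, 135.48306274414062), 77.5315170288086)
side block 218 [0.525 0.33  0.067] zmax [0.0704 0.0758] ((526.8317260742188, 328.38720703125), (61.8387336730957, 17.860515594482422), 80.52392578125)
  choc [222. 291.] 107 [0.5999 0.2885 0.0198]
  choc [203. 295.] 64 [0.6293 0.3335 0.0191]
  choc [208. 306.] 65 [0.5889 0.3479 0.0196]
  tray rect ((584.26513671875, 316.4908142089844), (116.6423110961914, 134.95095825195312), 79.8292007446289)
top rim 694 [0.5093 0.0162] 0.0936 [0.1347 0.139 ]
side rim 361 [0.5094 0.0173] 0.0943 [0.1323 0.1357]
top lever 373 [ 0.4699 -0.2886  0.1022] [0.096  0.1022 0.1089] ((445.2593078613281, -323.82232666015625), (119.53670501708984, 115.29426574707031), 62.110389709472656)
  pointer 270 [ 0.4584 -0.3274  0.0664] ((461.8336181640625, -321.4748840332031), (152.5319061279297, 56.412132263183594), 11.109593391418457)
side lever 198 [ 0.4691 -0.2819  0.0991] [0.0892 0.0996 0.1072] ((467.76812744140625, -277.7210693359375), (33.8269157409668, 113.18305969238281), 49.918704986572266)
  pointer 134 [ 0.4843 -0.307   0.0646] ((482.8034362792969, -311.100341796875), (104.53990936279297, 50.41563415527344), 7.400165557861328)
lemon (283, 180) [[0.649 0.151 0.042]]
bowl1 (284, 125) [[0.824 0.156 0.008]]
bowl2 (352, 125) [[ 0.832 -0.039 -0.   ]]
ram (392, 249) [[ 0.471 -0.149  0.   ]]
carafe (125, 185) [[0.577 0.511 0.211]]
handle (357, 160) [[ 0.674 -0.043  0.138]]
```

View pics/crop1.png

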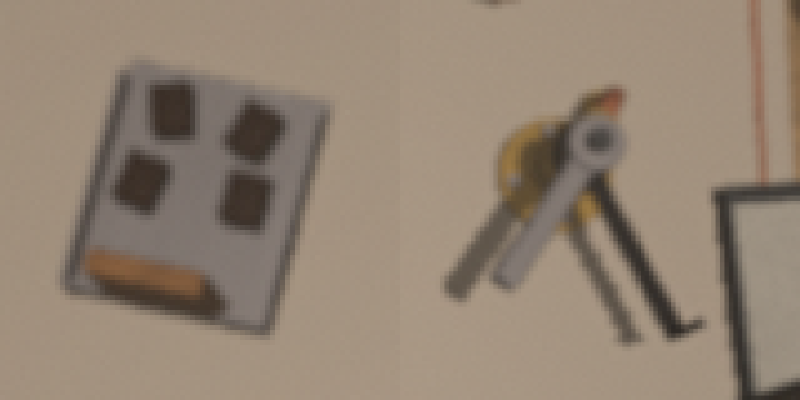

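The crop shows the steel tray with its block at the near side and the open edge up and away. It also shows the lever, to (505,280), and the black pointer to (680,325). Next I move toward the tap for a wrist view on the way to the tray.

```bash

python3 -m handwheel '{"rotation":[[0,0,0],[0,0,0],[0,0,0],[0,0,0],[0,0,0]],"delta_pos":[[0.235,-0.133,-0.03],[0.235,-0.133,-0.03],[0.235,-0.133,-0.03],[0.235,-0.133,-0.03],[0.235,-0.133,-0.03]],"claw":[1,1,1,1,1]}' 40
python3 -m handwheel '{"rotation":[[0,0,0],[0,0,0],[0,0,0],[0,0,0],[0,0,0]],"delta_pos":[[0.235,-0.133,-0.03],[0.235,-0.133,-0.03],[0.235,-0.133,-0.03],[0.235,-0.133,-0.03],[0.235,-0.133,-0.03]],"claw":[1,1,1,1,1]}'
python3 -m handwheel '{"rotation":[[0,0,-0.075],[0,0,-0.075],[0,0,-0.075],[0,0,-0.075],[0,0,-0.075]],"delta_pos":[[0,0,0],[0,0,0],[0,0,0],[0,0,0],[0,0,0]],"claw":[1,1,1,1,1]}'
python3 -m handwheel '{"rotation":[[0,0,-0.075],[0,0,-0.075],[0,0,-0.075],[0,0,-0.075],[0,0,0]],"delta_pos":[[0,0,0],[0,0,0],[0,0,0],[0,0,0],[0,0,0]],"claw":[1,1,1,1,1]}'
cat >> h.py <<'E'
def pose():
    s=arm.sense(); M=R.from_quat(s['orientation']).as_matrix()
    print('t',round(s['time'],2),'tcp',np.round(s['eef_pos'],4),'psi(tool y)',np.degrees(np.arctan2(M[1,1],M[0,1])).round(2),'zaxis',M[:,2].round(3),'w',round(s['width'],4),'gf',round(s['gripper_force'],1),'F',np.round(s['force'],1),'q',np.round(s['joint_pos'],3))
    return s,M
def to(goal,psi=None,s=None):
    s,M=pose(); d=M.T@(np.array(goal)-s['eef_pos'])/.12
    print('shift units',d.round(4),'rows>=',np.linalg.norm(d)/.347, 'yaw units', None if psi is None else -((psi-np.degrees(np.arctan2(M[1,1],M[0,1]))+180)%360-180)/90)
E
python3 - <<'E'
from h import *
import pickle
s,M=pose(); c=arm.capture('wrist'); pickle.dump((c,s),open('w1.pkl','wb')); cv2.imwrite('pics/w1.png',c['pixels'])
E
```

```text
time: 0.57
eef_pos: [0.2989, -0.4765, 0.2326]
orientation: [0.988, 0.152, -0.0, -0.0]
force: [0.6, -0.9, 0.4]
width: 0.0953
gripper_force: 0.0
time: 0.98
eef_pos: [0.4095, -0.3579, 0.2508]
orientation: [0.988, 0.152, -0.0, -0.0]
force: [1.4, 0.6, 0.3]
width: 0.095
gripper_force: 0.0
time: 1.4
eef_pos: [0.4087, -0.3591, 0.2505]
orientation: [0.9, 0.435, -0.0, -0.0]
force: [-0.3, 1.3, -0.3]
width: 0.0951
gripper_force: 0.0
time: 1.82
eef_pos: [0.4086, -0.3593, 0.2505]
orientation: [0.774, 0.633, -0.0, -0.0]
force: [0.1, 0.7, 0.4]
width: 0.0955
gripper_force: 0.0
t 1.82 tcp [ 0.4086 -0.3593  0.2505] psi(tool y) -11.48 zaxis [-0.  0. -1.] w 0.0955 gf 0.0 F [0.1 0.7 0.4] q [-0.843  0.339  1.711 -0.     1.092 -0.642]
```

View pics/w1.png

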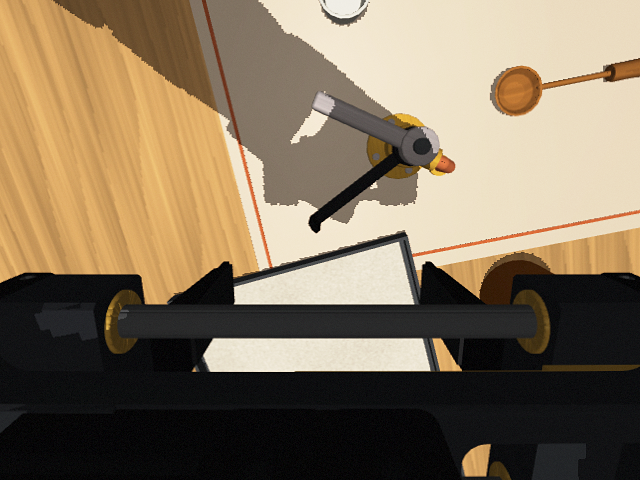

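The wrist view shows the tap hub at about (420,146), the lever end at (320,101), the pointer tab at (316,222), and the ramekin at (345,5). I'll compute the angles from these.

```bash
python3 - <<'E'
from h import *
import pickle
c,s=pickle.load(open('w1.pkl','rb')); T=cam(c,s); X=cloud(c,T)
ct,_=pickle.load(open('top0.pkl','rb')); Tt=cam(ct); Y=cloud(ct,Tt)
def line(p):
    vx,vy,x,y=cv2.fitLine(p[:,:2].astype(np.float32),cv2.DIST_HUBER,0,.001,.001).ravel(); return np.degrees(np.arctan2(vy,vx)),x,y
for n,I,Z,(u0,v0,u1,v1) in (('wrist',c['pixels'],X,(290,60,470,240)),('top',ct['pixels'],Y,(415,200,505,290))):
    box=np.zeros((480,640),bool); box[v0:v1,u0:u1]=1
    g=I.max(2).astype(int)
    lev=box&(Z[...,2]>.094)&(Z[...,2]<.112)&(Z[...,1]>-.45)
    nn,l,st,ce=cv2.connectedComponentsWithStats(lev.astype(np.uint8)); i=1+st[1:,4].argmax(); lev=l==i; p=Z[lev]
    r=cv2.minAreaRect((p[:,:2]*1000).astype(np.float32)); print(n,'lever rect',r,'z',np.percentile(p[:,2],[10,50,90]).round(4),'line',line(p))
    pt=box&(Z[...,2]>.058)&(Z[...,2]<.078)&(g<60); 
    nn,l,st,ce=cv2.connectedComponentsWithStats(pt.astype(np.uint8)); i=1+st[1:,4].argmax(); p=Z[l==i]
    print('  pointer n',len(p),'z',np.median(p[:,2]).round(4),'line',line(p), 'ends',p[p[:,1].argmin()].round(4),p[p[:,1].argmax()].round(4))
print('wrist hub@.101',onplane(c,T,[(420,146)],.101),'tab@.106',onplane(c,T,[(316,222)],.106),'leverend@.101',onplane(c,T,[(318,100)],.101))
print('top hub', onplane(ct,Tt,[(459,231)],.101))
E
```

```text
wrist lever rect ((467.6023254394531, -284.264404296875), (33.08592987060547, 117.01148986816406), 53.7652587890625) z [0.0992 0.101  0.1046] line (np.float32(-34.65175), np.float32(0.47148517), np.float32(-0.28857633))
  pointer n 1346 z 0.0677 line (np.float32(26.316683), np.float32(0.4457113), np.float32(-0.33591995)) ends [ 0.4006 -0.3647  0.0702] [ 0.4833 -0.305   0.0687]
top lever rect ((469.0608825683594, -279.8092041015625), (33.16461181640625, 115.9458236694336), 51.00108337402344) z [0.0984 0.1022 0.1062] line (np.float32(-33.32032), np.float32(0.4723338), np.float32(-0.28604805))
  pointer n 61 z 0.068 line (np.float32(25.486603), np.float32(0.43152753), np.float32(-0.34063193)) ends [ 0.3991 -0.359   0.07  ] [ 0.4853 -0.3154  0.069 ]
wrist hub@.101 [[ 0.50151232 -0.30885719  0.101     ]] tab@.106 [[ 0.39939633 -0.35584996  0.106     ]] leverend@.101 [[ 0.42233862 -0.25435694  0.101     ]]
top hub [[ 0.50230654 -0.30726798  0.101     ]]
```

```bash

python3 -m handwheel '{"rotation":[[0,0,0],[0,0,0],[0,0,0],[0,0,0],[0,0,0]],"delta_pos":[[0.3,-0.008,0],[0.32,-0.008,0],[0.32,-0.008,0],[0.32,-0.008,0],[0.32,-0.008,0]],"claw":[0.4,0.2,0,-0.2,-0.3]}' >/dev/null
python3 -m handwheel '{"rotation":[[0,0,0],[0,0,0],[0,0,0],[0,0,0],[0,0,0]],"delta_pos":[[0.32,-0.008,0],[0.32,-0.008,0],[0.32,-0.008,0],[0.32,-0.008,0],[0.32,-0.008,0]],"claw":[-0.3,-0.3,-0.3,-0.3,-0.3]}' >/dev/null
python3 -m handwheel '{"rotation":[[0,0,0],[0,0,0],[0,0,0],[0,0,0],[0,0,0]],"delta_pos":[[0.32,-0.008,0],[0.32,-0.008,0],[0.32,-0.008,0],[0.32,-0.008,0],[0.32,-0.008,0]],"claw":[-0.3,-0.3,-0.3,-0.3,-0.3]}' >/dev/null
python3 -m handwheel '{"rotation":[[0,0,0],[0,0,0],[0,0,0],[0,0,0],[0,0,0]],"delta_pos":[[0.32,-0.008,0],[0.32,-0.008,0],[0.32,-0.008,0],[0,0,0],[0,0,0]],"claw":[-0.3,-0.3,-0.3,-0.3,-0.3]}'
python3 - <<'E'
from h import *
import pickle
s,M=pose(); c=arm.capture('wrist'); pickle.dump((c,s),open('w2.pkl','wb')); cv2.imwrite('pics/w2.png',c['pixels'])
E
```

```text
time: 3.53
eef_pos: [0.5321, 0.32, 0.2498]
orientation: [0.776, 0.63, -0.001, -0.0]
force: [-0.5, -0.1, 0.2]
width: 0.0334
gripper_force: 0.0
t 3.53 tcp [0.5321 0.32   0.2498] psi(tool y) -11.86 zaxis [-0.001 -0.001 -1.   ] w 0.0334 gf 0.0 F [-0.5 -0.1  0.2] q [ 0.435  0.454  1.524 -0.     1.165  0.642]
```

View pics/w2.png

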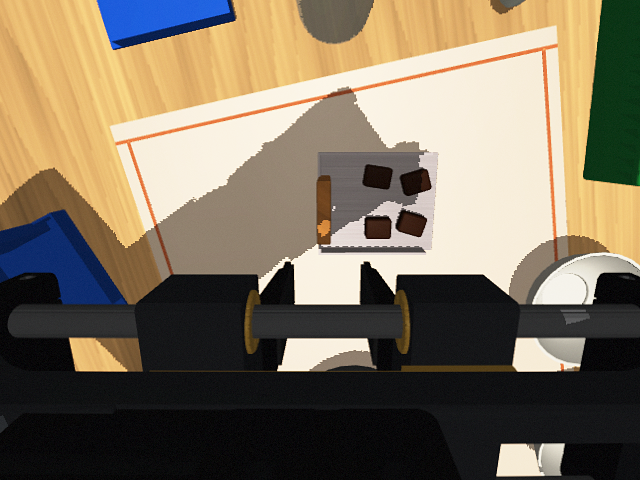

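The wrist view shows the tray at (318..437, 152..252), with its grip block at (323,210) and four chocolates in the front half. I'll measure the block.

```bash
python3 - <<'E'
from h import *
import pickle
c,s=pickle.load(open('w2.pkl','rb')); T=cam(c,s); X=cloud(c,T); I=c['pixels']
box=np.zeros((480,640),bool); box[140:258,305:445]=1
b=box&(X[...,2]>.055)&(X[...,2]<.09); p=X[b]
print('block',b.sum(),cv2.minAreaRect((p[:,:2]*1000).astype(np.float32)),np.median(p,0).round(4),np.percentile(p[:,2],[10,90]))
v,u=np.nonzero(b); q=onplane(c,T,np.c_[u,v],.075); print(' ray@.075',cv2.minAreaRect((q[:,:2]*1000).astype(np.float32)))
t=box&(X[...,2]>.0025)&(X[...,2]<.04); t=cv2.morphologyEx(t.astype(np.uint8),cv2.MORPH_OPEN,np.ones((3,3)))>0
print('tray',cv2.minAreaRect((X[t][:,:2]*1000).astype(np.float32)))
ch=box&(I.max(2)<95)&(X[...,2]>.014)&(X[...,2]<.035)
n,l,st,ce=cv2.connectedComponentsWithStats(ch.astype(np.uint8))
yaw=np.radians(-12); D=np.array([[np.cos(yaw),np.sin(yaw)],[-np.sin(yaw),np.cos(yaw)]])
for i in range(1,n):
    if st[i,4]>100:
        q=X[l==i]; print('choc',q.mean(0).round(4),'along/side from tcp',(D@(q[:,:2]-s['eef_pos'][:2]).T).min(1).round(3),(D@(q[:,:2]-s['eef_pos'][:2]).T).max(1).round(3))
E
```

```text
block 950 ((529.1427612304688, 324.59649658203125), (64.3109130859375, 13.8921480178833), 78.1991195678711) [0.5297 0.327  0.0744] [0.07299323 0.07538835]
 ray@.075 ((529.3553466796875, 325.5599670410156), (64.50553894042969, 13.7589693069458), 78.26359558105469)
tray ((589.4237060546875, 311.9400939941406), (115.67401123046875, 137.0611114501953), 78.17475128173828)
choc [0.5936 0.343  0.0212] along/side from tcp [0.04  0.021] [0.072 0.048]
choc [0.6344 0.3285 0.0211] along/side from tcp [0.082 0.015] [0.115 0.044]
choc [0.6225 0.2826 0.0211] along/side from tcp [ 0.08  -0.033] [ 0.113 -0.004]
choc [0.5841 0.2856 0.0213] along/side from tcp [ 0.044 -0.035] [ 0.073 -0.012]
choc [0.5744 0.2589 0.0172] along/side from tcp [-0.006 -0.052] [ 0.114 -0.05 ]
```

```bash

python3 -m handwheel '{"rotation":[[0,0,0],[0,0,0],[0,0,0],[0,0,0],[0,0,0]],"delta_pos":[[0.036,-0.03,0],[0,0,0.29],[0,0,0.29],[0,0,0.29],[0,0,0.29]],"claw":[-0.3,-0.3,-0.3,-0.3,-0.3]}' 
python3 -m handwheel '{"rotation":[[0,0,0],[0,0,0],[0,0,0],[0,0,0],[0,0,0]],"delta_pos":[[0,0,0.2],[0,0,0.2],[0,0,0.12],[0,0,0.06],[0,0,0]],"claw":[-0.3,-0.3,-0.3,-0.3,-0.3]}'
python3 -m handwheel '{"rotation":[[0,0,0],[0,0,0],[0,0,0],[0,0,0],[0,0,0]],"delta_pos":[[0,0,0],[0,0,0],[0,0,0],[0,0,0],[0,0,0]],"claw":[-1,-1,-1,-1,-1]}' 45
python3 -c "from h import *; pose()"
```

```text
time: 4.0
eef_pos: [0.5298, 0.3223, 0.1107]
orientation: [0.777, 0.63, 0.001, 0.0]
force: [0.7, 1.0, -0.1]
width: 0.033
gripper_force: 0.0
time: 4.42
eef_pos: [0.5294, 0.3224, 0.0408]
orientation: [0.777, 0.63, -0.001, -0.0]
force: [0.2, -0.0, -1.6]
width: 0.0329
gripper_force: 0.0
time: 4.83
eef_pos: [0.5302, 0.3236, 0.0429]
orientation: [0.776, 0.631, 0.001, 0.0]
force: [-1.0, -1.1, 7.9]
width: 0.0138
gripper_force: 45.0
t 4.83 tcp [0.5302 0.3236 0.0429] psi(tool y) -11.79 zaxis [ 0.001  0.001 -1.   ] w 0.0138 gf 45.0 F [-1.  -1.1  7.9] q [ 0.442  0.691  1.717 -0.     0.732  0.648]
```

```bash

python3 -m handwheel '{"rotation":[[0,0,0],[0,0,0],[0,0,0],[0,0,0],[0,0,0]],"delta_pos":[[0,0,-0.04],[0,0,-0.08],[0,0,-0.12],[0,0,-0.15],[0,0,-0.15]],"claw":[-1,-1,-1,-1,-1]}' | tr '\n' ' '
python3 -m handwheel '{"rotation":[[0,0,0],[0,0,0],[0,0,0],[0,0,0],[0,0,0]],"delta_pos":[[0,0,-0.15],[0,0,-0.15],[0,0,-0.15],[0,0,-0.15],[0,0,-0.15]],"claw":[-1,-1,-1,-1,-1]}' | tr '\n' ' '
python3 -m handwheel '{"rotation":[[0,0,0],[0,0,0],[0,0,0],[0,0,0],[0,0,0]],"delta_pos":[[0,0,-0.14],[0,0,-0.1],[0,0,-0.06],[0,0,-0.03],[0,0,0]],"claw":[-1,-1,-1,-1,-1]}' | tr '\n' ' '
python3 - <<'E'
from h import *
from scipy.optimize import least_squares
s,M=pose()
D=np.array([[.625,.214,.4916,1.5595],[.5441,.2505,.339,1.711],[.6209,.2498,.454,1.524],[.6211,.0429,.691,1.717],[np.hypot(*s['eef_pos'][:2]),s['eef_pos'][2],*s['joint_pos'][1:3]]])
f=lambda x,D: np.r_[x[0]+x[2]*np.sin(D[:,2])+x[3]*np.sin(D[:,2]+D[:,3]+x[4])-D[:,0], x[1]+x[2]*np.cos(D[:,2])+x[3]*np.cos(D[:,2]+D[:,3]+x[4])-D[:,1]]
r=least_squares(f,[0,.0,.6,.6,0],args=(D,)); x=r.x; print('r0,h-L,l1,l2,off',x.round(4),abs(r.fun).max())
for L in (.2,.3):
  for th,rn,zn in((0,.54,.16),(10,.52,.155),(20,.495,.15),(30,.465,.15),(45,.465,.15),(60,.465,.15),(75,.465,.15)):
    t=np.radians(th); rt=rn-.13*np.cos(t)+.042*np.sin(t); zt=zn+.13*np.sin(t)+.042*np.cos(t)
    wr=rt+L*np.sin(t); wz=zt+L*np.cos(t)-L
    g=lambda q:[x[0]+x[2]*np.sin(q[0])+x[3]*np.sin(q[0]+q[1]+x[4])-wr,x[1]+x[2]*np.cos(q[0])+x[3]*np.cos(q[0]+q[1]+x[4])-wz]
    k=least_squares(g,[.2,2]); print(L,th,'tcp',round(rt,3),round(zt,3),'q2,q3,q5',k.x.round(3),(np.pi+t-k.x.sum()).round(3),k.cost.round(6))
E
```

```text
time: 5.25 eef_pos: [0.5296, 0.3233, 0.1077] orientation: [0.776, 0.631, -0.0, -0.0] force: [0.5, -0.4, -1.7] width: 0.0136 gripper_force: 45.0 time: 5.67 eef_pos: [0.5295, 0.3233, 0.1982] orientation: [0.776, 0.631, 0.0, 0.0] force: [0.0, 0.5, -2.1] width: 0.0139 gripper_force: 45.0 time: 6.08 eef_pos: [0.5298, 0.3234, 0.2369] orientation: [0.776, 0.631, 0.0, 0.0] force: [-0.8, 0.0, -2.7] width: 0.0143 gripper_force: 45.0 t 6.08 tcp [0.5298 0.3234 0.2369] psi(tool y) -11.79 zaxis [ 0.001  0.    -1.   ] w 0.0143 gf 45.0 F [-0.8  0.  -2.7] q [ 0.442  0.464  1.543 -0.     1.134  0.648]
r0,h-L,l1,l2,off [ 0.0046 -0.075   0.583   0.4121  0.097 ] 0.0002339647675009271
0.2 0 tcp 0.41 0.202 q2,q3,q5 [0.202 2.067] 0.873 0.0
0.2 10 tcp 0.399 0.219 q2,q3,q5 [0.217 1.999] 1.1 0.0
0.2 20 tcp 0.387 0.234 q2,q3,q5 [0.241 1.945] 1.305 0.0
0.2 30 tcp 0.373 0.251 q2,q3,q5 [0.263 1.904] 1.498 0.0
0.2 45 tcp 0.403 0.272 q2,q3,q5 [0.378 1.76 ] 1.789 0.0
0.2 60 tcp 0.436 0.284 q2,q3,q5 [0.5   1.634] 2.054 0.0
0.2 75 tcp 0.472 0.286 q2,q3,q5 [0.624 1.532] 2.294 0.0
0.3 0 tcp 0.41 0.202 q2,q3,q5 [0.202 2.067] 0.873 0.0
0.3 10 tcp 0.399 0.219 q2,q3,q5 [0.244 1.964] 1.107 0.0
0.3 20 tcp 0.387 0.234 q2,q3,q5 [0.298 1.88 ] 1.313 0.0
0.3 30 tcp 0.373 0.251 q2,q3,q5 [0.351 1.81 ] 1.504 0.0
0.3 45 tcp 0.403 0.272 q2,q3,q5 [0.507 1.621] 1.799 0.0
0.3 60 tcp 0.436 0.284 q2,q3,q5 [0.671 1.449] 2.069 0.0
0.3 75 tcp 0.472 0.286 q2,q3,q5 [0.834 1.301] 2.316 0.0
```

```bash

python3 -m handwheel '{"rotation":[[0,0,0],[0,0,0],[0,0,0],[0,0,0],[0,0,0]],"delta_pos":[[-0.04,-0.007,0],[-0.08,-0.013,0],[-0.12,-0.02,0],[-0.16,-0.026,0],[-0.17,-0.028,0]],"claw":[-1,-1,-1,-1,-1]}' | tr '\n' ' '
python3 -m handwheel '{"rotation":[[0,0,0],[0,0,0],[0,0,0],[0,0,0],[0,0,0]],"delta_pos":[[-0.17,-0.028,0],[-0.17,-0.028,0],[-0.17,-0.028,0],[-0.17,-0.028,0],[-0.17,-0.028,0]],"claw":[-1,-1,-1,-1,-1]}' | tr '\n' ' '
python3 -m handwheel '{"rotation":[[0,0,0],[0,0,0],[0,0,0],[0,0,0],[0,0,0]],"delta_pos":[[-0.17,-0.028,0],[-0.17,-0.028,0],[-0.17,-0.028,0],[-0.17,-0.028,0],[-0.17,-0.028,0]],"claw":[-1,-1,-1,-1,-1]}' | tr '\n' ' '
python3 -m handwheel '{"rotation":[[0,0,-0.02],[0,0,-0.03],[0,0,-0.03],[0,0,-0.03],[0,0,-0.03]],"delta_pos":[[-0.17,-0.028,0],[-0.16,-0.026,0],[-0.11,-0.018,0],[-0.06,-0.01,0],[0,0,0]],"claw":[-1,-1,-1,-1,-1]}' | tr '\n' ' '
python3 - <<'E'
from h import *
to([.41,.0132,.205],1.85)
c=arm.capture('top'); a=c['pixels'][130:330,220:460]
c2=arm.capture('side'); b=c2['pixels'][140:340,180:420]
cv2.imwrite('pics/carry.png',cv2.resize(np.hstack([a,b]),(800,333)))
E
```

```text
time: 6.5 eef_pos: [0.5038, 0.2576, 0.2352] orientation: [0.776, 0.631, -0.001, -0.0] force: [0.1, -0.5, -3.0] width: 0.0136 gripper_force: 45.0 time: 6.92 eef_pos: [0.4663, 0.1609, 0.2356] orientation: [0.776, 0.631, -0.001, -0.0] force: [0.1, -0.0, -2.0] width: 0.0135 gripper_force: 45.0 time: 7.33 eef_pos: [0.4289, 0.0647, 0.2357] orientation: [0.776, 0.631, -0.001, -0.0] force: [-0.1, -0.2, -2.0] width: 0.0139 gripper_force: 45.0 time: 7.75 eef_pos: [0.4095, 0.0069, 0.2358] orientation: [0.702, 0.712, -0.001, -0.0] force: [-0.1, -0.0, -2.8] width: 0.0141 gripper_force: 45.0 t 7.75 tcp [0.4095 0.0069 0.2358] psi(tool y) 0.85 zaxis [-0.001 -0.    -1.   ] w 0.0141 gf 45.0 F [-0.1 -0.  -2.8] q [-1.440e-01  1.550e-01  2.019e+00 -1.000e-03  9.680e-01 -1.590e-01]
shift units [0.0523 0.005  0.2563] rows>= 0.7540000874512865 yaw units -0.011083377361090167
```

View pics/carry.png

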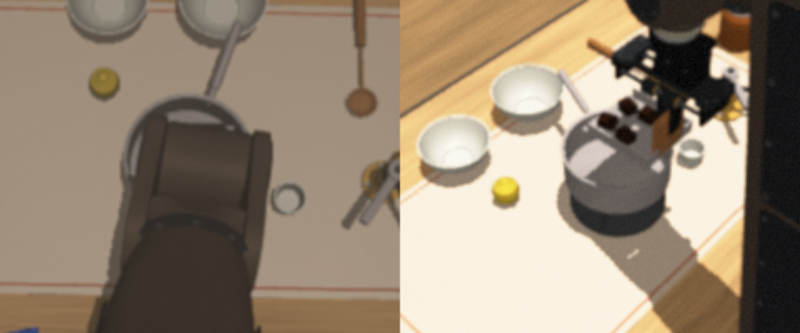

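The side part of the picture shows all four chocolates still on the level tray at (605..650, 105..135), above the pan. Next I lower and start tilting, checking as I go.

```bash

python3 -m handwheel '{"rotation":[[0,0,0],[0,0,-0.01],[0,0,0],[0.02,0,0],[0.03,0,0]],"delta_pos":[[0.026,0,0.06],[0.026,0.005,0.12],[0,0,0.076],[-0.02,-0.024,-0.025],[0,-0.037,-0.036]],"claw":[-1,-1,-1,-1,-1]}' | tr '\n' ' '
python3 -m handwheel '{"rotation":[[0.03,0,0],[0.04,0,0],[0.04,0,0],[0.04,0,0],[0.04,0,0]],"delta_pos":[[0,-0.036,-0.034],[0,-0.046,-0.042],[0,-0.044,-0.038],[0,-0.042,-0.033],[0,-0.04,-0.029]],"claw":[-1,-1,-1,-1,-1]}' | tr '\n' ' '
cat >> h.py <<'E'
def nose():
    s,M=pose(); print('nose',(s['eef_pos']+M@[0,.13,.042]).round(4),'tilt',np.degrees(np.arcsin(-M[2,1])).round(1)); return s,M
E
python3 -c "
from h import *
nose(); c=arm.capture('side'); cv2.imwrite('pics/tilt.png',cv2.resize(c['pixels'][160:300,250:430],(720,560)))"
```

```text
time: 8.27 eef_pos: [0.403, 0.0124, 0.2117] orientation: [0.696, 0.717, -0.029, -0.029] force: [0.7, -0.3, -1.6] width: 0.0133 gripper_force: 45.0 time: 8.68 eef_pos: [0.3833, 0.0118, 0.2381] orientation: [0.684, 0.704, -0.136, -0.131] force: [0.1, -0.5, -2.3] width: 0.0138 gripper_force: 45.0 t 8.68 tcp [0.3833 0.0118 0.2381] psi(tool y) 1.65 zaxis [-0.371 -0.012 -0.929] w 0.0138 gf 45.0 F [ 0.1 -0.5 -2.3] q [-0.106  0.287  1.888 -0.052  1.344 -0.113]
nose [0.4884 0.0148 0.1509] tilt 21.8
```

View pics/tilt.png

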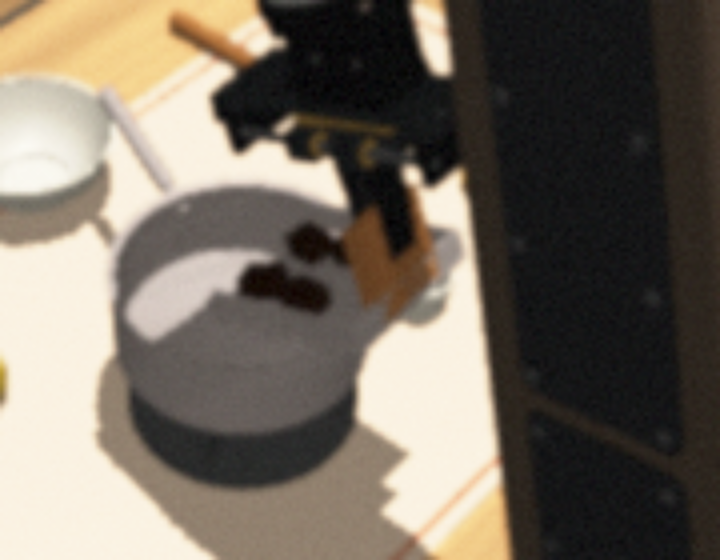

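The tilt picture shows the chocolates at (265..320, 240..295) on the tray, over the inside of the pan. I'll keep tilting, then look.

```bash

python3 -m handwheel '{"rotation":[[0.02,0,0],[0.02,0,0],[0.02,0,0],[0.02,0,0],[0.02,0,0]],"delta_pos":[[0,-0.011,-0.024],[0,-0.011,-0.024],[0,-0.011,-0.023],[0,-0.01,-0.022],[0,-0.01,-0.022]],"claw":[-1,-1,-1,-1,-1]}' | tr '\n' ' '
python3 -m handwheel '{"rotation":[[0.03,0,0],[0.03,0,0],[0.03,0,0],[0.03,0,0],[0.03,0,0]],"delta_pos":[[0,0.018,-0.05],[0,0.018,-0.05],[0,0.018,-0.05],[0,0.018,-0.05],[0,0.018,-0.05]],"claw":[-1,-1,-1,-1,-1]}' | tr '\n' ' '
python3 -c "from h import *; nose()"
python3 -m handwheel '{"rotation":[[0.03,0,0],[0.03,0,0],[0.03,0,0],[0.03,0,0],[0.03,0,0]],"delta_pos":[[0,0.018,-0.05],[0,0.018,-0.05],[0,0.018,-0.05],[0,0.018,-0.05],[0,0.018,-0.05]],"claw":[-1,-1,-1,-1,-1]}' | tr '\n' ' '
python3 -c "
from h import *
nose(); c=arm.capture('side'); cv2.imwrite('pics/tilt2.png',cv2.resize(c['pixels'][160:300,250:430],(720,560)))"
```

```text
time: 9.15 eef_pos: [0.3837, 0.0118, 0.2529] orientation: [0.672, 0.692, -0.19, -0.184] force: [0.0, -0.3, -2.6] width: 0.014 gripper_force: 45.0 time: 9.57 eef_pos: [0.4103, 0.0125, 0.2707] orientation: [0.646, 0.665, -0.27, -0.261] force: [0.3, 0.6, -2.2] width: 0.0138 gripper_force: 45.0 t 9.57 tcp [0.4103 0.0125 0.2707] psi(tool y) 1.64 zaxis [-0.696 -0.021 -0.718] w 0.0138 gf 45.0 F [ 0.3  0.6 -2.2] q [-0.08   0.476  1.647 -0.078  1.785 -0.095]
nose [0.4743 0.0143 0.15  ] tilt 44.1
time: 9.98 eef_pos: [0.4401, 0.0134, 0.2817] orientation: [0.61, 0.629, -0.346, -0.335] force: [0.5, -0.4, -1.3] width: 0.0136 gripper_force: 45.0 t 9.98 tcp [0.4401 0.0134 0.2817] psi(tool y) 1.61 zaxis [-0.844 -0.026 -0.535] w 0.0136 gf 45.0 F [ 0.5 -0.4 -1.3] q [-0.068  0.612  1.502 -0.093  2.029 -0.093]
nose [0.4742 0.0143 0.1494] tilt 57.6
```

View pics/tilt2.png

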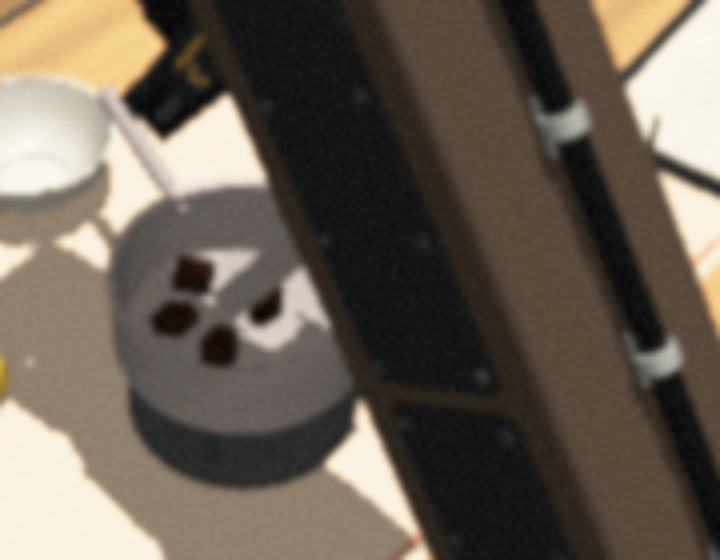

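All four chocolates are lying on the pan's floor, at (195,272), (172,318), (220,345) and (265,305). I'll raise, level out, and take the tray back.

```bash

python3 -m handwheel '{"rotation":[[0,0,0],[0,0,0],[0,0,0],[-0.07,0,0],[-0.07,0,0]],"delta_pos":[[0,-0.12,-0.075],[0,-0.12,-0.075],[0,-0.12,-0.075],[0,0,0],[0,0,0]],"claw":[-1,-1,-1,-1,-1]}' | tr '\n' ' '
python3 -m handwheel '{"rotation":[[-0.07,0,0],[-0.07,0,0],[-0.07,0,0],[-0.07,0,0],[-0.07,0,0]],"delta_pos":[[0,0,0],[0,0,0],[0,0,0],[0,0,0],[0,0,0]],"claw":[-1,-1,-1,-1,-1]}' | tr '\n' ' '
python3 -m handwheel '{"rotation":[[-0.07,0,0],[-0.07,0,0],[-0.01,0,0.05],[0,0,0.05],[0,0,0.05]],"delta_pos":[[0,0,0],[0,0,0],[0,0,0],[0,0,0],[0,0,0]],"claw":[-1,-1,-1,-1,-1]}' | tr '\n' ' '
python3 -c "
from h import *
nose(); to([.5302,.3236,.2],-11.8)"
```

```text
time: 10.45 eef_pos: [0.4401, 0.0133, 0.3324] orientation: [0.644, 0.664, -0.273, -0.264] force: [-0.9, 0.2, -1.0] width: 0.0136 gripper_force: 45.0 time: 10.87 eef_pos: [0.4396, 0.0134, 0.3335] orientation: [0.692, 0.713, -0.082, -0.079] force: [-0.3, -0.3, -1.6] width: 0.0137 gripper_force: 45.0 time: 11.28 eef_pos: [0.4387, 0.0134, 0.3336] orientation: [0.777, 0.629, 0.001, 0.001] force: [0.6, -0.3, -2.4] width: 0.014 gripper_force: 45.0 t 11.28 tcp [0.4387 0.0134 0.3336] psi(tool y) -12.05 zaxis [ 0.003 -0.001 -1.   ] w 0.014 gf 45.0 F [ 0.6 -0.3 -2.4] q [-1.200e-01  1.000e-01  1.803e+00 -1.000e-03  1.235e+00  9.100e-02]
nose [ 0.566  -0.0138  0.292 ] tilt -0.2
t 11.28 tcp [0.4387 0.0134 0.3336] psi(tool y) -12.05 zaxis [ 0.003 -0.001 -1.   ] w 0.014 gf 45.0 F [ 0.6 -0.3 -2.4] q [-1.200e-01  1.000e-01  1.803e+00 -1.000e-03  1.235e+00  9.100e-02]
shift units [2.6874 0.2026 1.1133] rows>= 8.403281257329947 yaw units -0.0027966764488427187
```

```bash

python3 -m handwheel '{"rotation":[[0,0,0],[0,0,0],[0,0,0],[0,0,0],[0,0,0]],"delta_pos":[[0.27,0.02,0.08],[0.27,0.02,0.08],[0.27,0.02,0.08],[0.27,0.02,0.08],[0.27,0.02,0.12]],"claw":[-1,-1,-1,-1,-1]}' >/dev/null
python3 -m handwheel '{"rotation":[[0,0,0],[0,0,0],[0,0,0],[0,0,0],[0,0,0]],"delta_pos":[[0.27,0.02,0.13],[0.27,0.02,0.13],[0.27,0.02,0.13],[0.27,0.02,0.13],[0.26,0.02,0.15]],"claw":[-1,-1,-1,-1,-1]}' | tr '\n' ' '
python3 -m handwheel '{"rotation":[[0,0,0],[0,0,0],[0,0,0],[0,0,0],[0,0,0]],"delta_pos":[[0,0,0.28],[0,0,0.28],[0,0,0.28],[0,0,0.2],[0,0,0.1]],"claw":[-1,-1,-1,-1,-1]}' | tr '\n' ' '
python3 -c "
from h import *
nose(); to([.5302,.3236,.044],-11.8)"
```

```text
time: 12.12 eef_pos: [0.5287, 0.3261, 0.1993] orientation: [0.776, 0.631, 0.001, 0.0] force: [1.1, -0.3, -1.1] width: 0.0138 gripper_force: 45.0 time: 12.53 eef_pos: [0.5271, 0.3236, 0.06] orientation: [0.776, 0.631, -0.002, -0.0] force: [0.3, -0.0, -1.3] width: 0.0139 gripper_force: 45.0 t 12.53 tcp [0.5271 0.3236 0.06  ] psi(tool y) -11.82 zaxis [-0.003 -0.002 -1.   ] w 0.0139 gf 45.0 F [ 0.3 -0.  -1.3] q [ 4.440e-01  6.660e-01  1.711e+00 -1.000e-03  7.680e-01  6.510e-01]
nose [0.6542 0.2969 0.0177] tilt 0.1
t 12.53 tcp [0.5271 0.3236 0.06  ] psi(tool y) -11.82 zaxis [-0.003 -0.002 -1.   ] w 0.0139 gf 45.0 F [ 0.3 -0.  -1.3] q [ 4.440e-01  6.660e-01  1.711e+00 -1.000e-03  7.680e-01  6.510e-01]
shift units [0.0057 0.0256 0.1331] rows>= 0.39092236563847715 yaw units -0.00018337009424335013
```

```bash

python3 -m handwheel '{"rotation":[[0,0,0],[0,0,0],[0,0,0],[0,0,0],[0,0,0]],"delta_pos":[[0,0,0.05],[0,0,0.04],[0,0,0.03],[0,0,0.012],[0,0,0]],"claw":[-1,-1,-1,-1,-1]}' | tr '\n' ' '
python3 -m handwheel '{"rotation":[[0,0,0],[0,0,0],[0,0,0],[0,0,0],[0,0,0]],"delta_pos":[[0,0,0],[0,0,0],[0,0,0],[0,0,0],[0,0,0]],"claw":[-0.5,-0.3,-0.3,-0.3,-0.3]}' | tr '\n' ' '
python3 -m handwheel '{"rotation":[[0,0,0],[0,0,0],[0,0,0],[0,0,0],[0,0,0]],"delta_pos":[[0,0,-0.1],[0,0,-0.25],[0,0,-0.33],[0,0,-0.33],[0,0,-0.33]],"claw":[-0.3,-0.3,-0.3,-0.3,-0.3]}' | tr '\n' ' '
python3 - <<'E'
from h import *
import pickle
s,M=pose(); c=arm.capture('wrist'); T=cam(c,s); X=cloud(c,T)
m=np.zeros((480,640),bool); m[100:262,280:470]=1
b=m&(X[...,2]>.055)&(X[...,2]<.09); p=X[b]; print('block',b.sum(),p.mean(0).round(4),np.percentile(p[:,2],[50,95]).round(4))
t=m&(X[...,2]>.0015)&(X[...,2]<.012)&(abs(X[...,0]-.59)<.05)&(abs(X[...,1]-.312)<.04); q=X[t]; A=np.c_[q[:,:2],np.ones(len(q))]; print('floor',len(q),np.median(q[:,2]),np.linalg.lstsq(A,q[:,2],rcond=None)[0])
# chocs in pan from top is blocked? check
c=arm.capture('top'); X=cloud(c,cam(c)); hsv=c['pixels'].max(2)
k=(hsv<60)&(np.hypot(X[...,0]-.5093,X[...,1]-.0165)<.085)
n,l,st,ce=cv2.connectedComponentsWithStats(k.astype(np.uint8))
for i in range(1,n):
    if st[i,4]>15: print('choc',ce[i].round(),st[i,4],X[l==i].mean(0).round(3))
E
```

```text
time: 12.95 eef_pos: [0.5292, 0.3241, 0.0484] orientation: [0.776, 0.631, 0.001, 0.0] force: [0.7, 0.1, -1.8] width: 0.0138 gripper_force: 45.0 time: 13.37 eef_pos: [0.529, 0.324, 0.0479] orientation: [0.776, 0.631, 0.0, 0.0] force: [-0.0, -0.4, -0.3] width: 0.0331 gripper_force: 0.0 time: 13.78 eef_pos: [0.5285, 0.3239, 0.2112] orientation: [0.776, 0.631, -0.0, 0.0] force: [-0.0, 1.0, 0.2] width: 0.0332 gripper_force: 0.0 t 13.78 tcp [0.5285 0.3239 0.2112] psi(tool y) -11.79 zaxis [ 0.    -0.001 -1.   ] w 0.0332 gf 0.0 F [-0.   1.   0.2] q [ 4.440e-01  4.870e-01  1.576e+00 -1.000e-03  1.079e+00  6.500e-01]
block 1140 [0.5297 0.3269 0.0742] [0.0745 0.0757]
floor 6827 0.003689312227602659 [ 0.00089216 -0.00105494  0.00350153]
```

```bash

python3 -m handwheel '{"rotation":[[0,0,0],[0,0,0],[0,0,0],[0,0,0],[0,0,0]],"delta_pos":[[-0.31,0.023,-0.03],[-0.31,0.023,-0.03],[-0.31,0.023,-0.03],[-0.31,0.023,-0.03],[-0.31,0.023,-0.02]],"claw":[-0.3,-0.3,-0.3,-0.3,-0.3]}' >/dev/null
python3 -m handwheel '{"rotation":[[0,0,0],[0,0,0],[0,0,0],[0,0,0],[0,0,0]],"delta_pos":[[-0.31,0.023,-0.02],[-0.31,0.023,-0.02],[-0.31,0.023,-0.02],[-0.31,0.023,-0.02],[-0.31,0.023,-0.02]],"claw":[-0.3,-0.3,-0.3,-0.3,-0.3]}' | tr '\n' ' '
python3 - <<'E'
from h import *
s,M=pose(); c=arm.capture('wrist'); T=cam(c,s); X=cloud(c,T)
k=(c['pixels'].max(2)<85)&(np.hypot(X[...,0]-.5093,X[...,1]-.0165)<.088)&(X[...,2]>.07)&(X[...,2]<.12)
n,l,st,ce=cv2.connectedComponentsWithStats(k.astype(np.uint8))
for i in range(1,n):
    if st[i,4]>60: print('choc',ce[i].round(),st[i,4],X[l==i].mean(0).round(3))
cv2.imwrite('pics/pan.png',c['pixels'])
E
python3 -m handwheel '{"rotation":[[0,0,0],[0,0,0],[0,0,0],[0,0,0],[0,0,0]],"delta_pos":[[-0.31,0.023,-0.02],[-0.31,0.023,-0.02],[-0.31,0.023,-0.02],[-0.31,0.023,-0.02],[-0.31,0.023,-0.02]],"claw":[-0.3,-0.3,-0.3,-0.3,-0.3]}' >/dev/null
python3 -m handwheel '{"rotation":[[0,0,0.078],[0,0,0.078],[0,0,0.078],[0,0,0.078],[0,0,0.078]],"delta_pos":[[-0.31,0.02,0],[0,0,0],[0,0,0],[0,0,0],[0,0,0]],"claw":[-0.3,-0.3,-0.3,-0.3,-0.3]}' >/dev/null
python3 -m handwheel '{"rotation":[[0,0,0.078],[0,0,0.078],[0,0,0.078],[0,0,0.078],[0,0,0.078]],"delta_pos":[[0,0,0],[0,0,0],[0,0,0],[0,0,0],[0,0,0]],"claw":[-0.3,-0.3,-0.3,-0.3,-0.3]}' >/dev/null
python3 -m handwheel '{"rotation":[[0,0,0.078],[0,0,0.078],[0,0,0.078],[0,0,0.078],[0,0,0.078]],"delta_pos":[[0,0,0],[0,0,0],[0,0,0],[0,0,0],[0,0,0]],"claw":[-0.3,-0.3,-0.3,-0.3,-0.3]}' >/dev/null
python3 -m handwheel '{"rotation":[[0,0,0.078],[0,0,0],[0,0,0]],"delta_pos":[[0,0,0],[0,0,0],[0,0,0]],"claw":[-0.3,-0.3,-0.3]}'| tr '\n' ' '
python3 - <<'E'
from h import *
import pickle
s,M=pose(); c=arm.capture('wrist'); pickle.dump((c,s),open('w3.pkl','wb')); T=cam(c,s); X=cloud(c,T); I=c['pixels']
cv2.imwrite('pics/w3.png',I)
near=np.hypot(X[...,0]-.502,X[...,1]+.308)<.13
def big(m,Z):
    n,l,st,ce=cv2.connectedComponentsWithStats(m.astype(np.uint8)); i=1+st[1:,4].argmax(); return l==i
lev=big(near&(X[...,2]>.095)&(X[...,2]<.107),X); v,u=np.nonzero(lev); q=onplane(c,T,np.c_[u,v],.101)
print('lever',len(q),cv2.fitLine(q[:,:2].astype(np.float32),cv2.DIST_HUBER,0,.001,.001).ravel(),cv2.minAreaRect((q[:,:2]*1000).astype(np.float32)))
far=np.hypot(q[:,0]-.502,q[:,1]+.308); w=q[far>.035]; f=cv2.fitLine(w[:,:2].astype(np.float32),cv2.DIST_HUBER,0,.001,.001).ravel(); print(' arm only',f,np.degrees(np.arctan2(f[1],f[0])),'max r',far.max())
pt=big(near&(X[...,2]>.06)&(X[...,2]<.074)&(I.max(2)<70),X); v,u=np.nonzero(pt); q=onplane(c,T,np.c_[u,v],.068); f=cv2.fitLine(q[:,:2].astype(np.float32),cv2.DIST_HUBER,0,.001,.001).ravel(); print('pointer',len(q),f,np.degrees(np.arctan2(f[1],f[0])))
E
```

```text
time: 14.72 eef_pos: [0.4791, -0.0473, 0.2379] orientation: [0.776, 0.631, -0.0, 0.0] force: [0.6, 0.1, 0.5] width: 0.0333 gripper_force: 0.0 t 14.72 tcp [ 0.4791 -0.0473  0.2379] psi(tool y) -11.78 zaxis [ 0.    -0.001 -1.   ] w 0.0333 gf 0.0 F [0.6 0.1 0.5] q [-2.350e-01  2.600e-01  1.868e+00 -1.000e-03  1.013e+00 -2.900e-02]
choc [374. 106.] 1015 [0.54  0.044 0.082]
choc [334. 113.] 651 [0.504 0.044 0.094]
choc [418. 150.] 975 [ 0.571 -0.001  0.082]
choc [352. 177.] 588 [ 0.509 -0.012  0.093]
time: 16.68 eef_pos: [0.4501, -0.2673, 0.2497] orientation: [0.957, -0.291, 0.0, 0.0] force: [-0.7, 0.2, -0.3] width: 0.0333 gripper_force: 0.0 t 16.68 tcp [ 0.4501 -0.2673  0.2497] psi(tool y) -123.89 zaxis [-0.    -0.001 -1.   ] w 0.0333 gf 0.0 F [-0.7  0.2 -0.3] q [-6.620e-01  3.090e-01  1.759e+00 -1.000e-03  1.073e+00  1.501e+00]
lever 2547 [ 0.8222865  -0.56907374  0.47310072 -0.28891683] ((467.3790283203125, -285.5987854003906), (32.23631286621094, 114.77498626708984), 56.120296478271484)
 arm only [ 0.8252694  -0.5647392   0.44750184 -0.27115136] -34.384182 max r 0.09879363699800747
pointer 1140 [ 0.89556724  0.44492623  0.44129953 -0.3384014 ] 26.418621
```

View pics/w3.png

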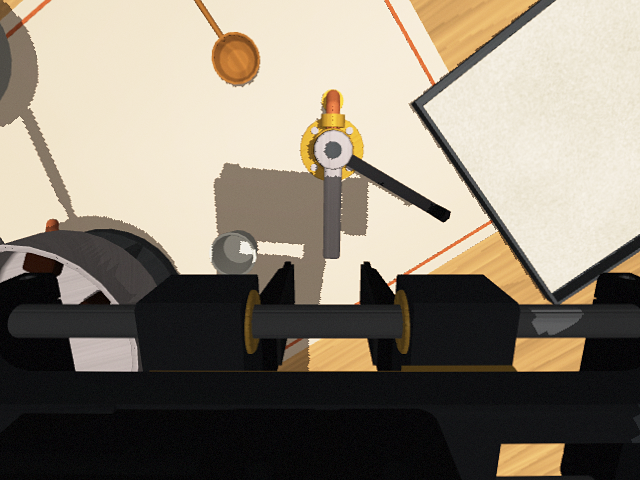

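The pan check located four chocolates inside the pan. The w3 picture shows the lever running down from the hub (333,150) to (332,257), with the pointer tab at (445,213). The wanted turn is 60.8° about (0.5018, -0.3083). I'll pinch the lever at r = 65 mm.

```bash

python3 -m handwheel '{"rotation":[[0,0,0.006],[0,0,0],[0,0,0],[0,0,0],[0,0,0]],"delta_pos":[[0.007,0.038,0],[0,0,0.3],[0,0,0.3],[0,0,0.3],[0,0,0.25]],"claw":[-0.3,-0.3,-0.3,-0.3,-0.3]}' | tr '\n' ' '
python3 -m handwheel '{"rotation":[[0,0,0],[0,0,0],[0,0,0],[0,0,0],[0,0,0]],"delta_pos":[[0,0,0.15],[0,0,0.08],[0,0,0.02],[0,0,0],[0,0,0]],"claw":[-0.3,-0.3,-0.3,-0.3,-0.3]}' 15 | tr '\n' ' '
python3 -m handwheel '{"rotation":[[0,0,0],[0,0,0],[0,0,0],[0,0,0],[0,0,0]],"delta_pos":[[0,0,0],[0,0,0],[0,0,0],[0,0,0],[0,0,0]],"claw":[-0.5,-0.7,-0.8,-1,-1]}' 15 | tr '\n' ' '
python3 -c "
from h import *
pose()"
```

```text
time: 17.15 eef_pos: [0.4478, -0.2717, 0.1098] orientation: [0.955, -0.297, -0.0, 0.0] force: [1.3, -0.3, -0.2] width: 0.0329 gripper_force: 0.0 time: 17.57 eef_pos: [0.4488, -0.2723, 0.0826] orientation: [0.955, -0.298, 0.001, 0.001] force: [0.2, -0.5, 0.3] width: 0.0335 gripper_force: 0.0 time: 17.98 eef_pos: [0.4486, -0.272, 0.0822] orientation: [0.955, -0.298, 0.001, 0.001] force: [0.2, 0.7, 6.3] width: 0.016 gripper_force: 15.0 t 17.98 tcp [ 0.4486 -0.272   0.0822] psi(tool y) -124.63 zaxis [ 0.001 -0.001 -1.   ] w 0.016 gf 15.0 F [0.2 0.7 6.3] q [-6.710e-01  5.320e-01  1.937e+00 -1.000e-03  6.710e-01  1.505e+00]
```

```bash

python3 -m handwheel '{"rotation":[[0,0,-0.0565],[0,0,-0.0565],[0,0,-0.0565],[0,0,-0.0565],[0,0,-0.0565]],"delta_pos":[[0.002,0.048,0],[0.002,0.048,0],[0.002,0.048,0],[0.002,0.048,0],[0.002,0.048,0]],"claw":[-1,-1,-1,-1,-1]}' | tr '\n' ' '
python3 -m handwheel '{"rotation":[[0,0,-0.0565],[0,0,-0.0565],[0,0,-0.0565],[0,0,-0.0565],[0,0,-0.0565]],"delta_pos":[[0.002,0.048,0],[0.002,0.048,0],[0.002,0.048,0],[0.002,0.048,0],[0.002,0.048,0]],"claw":[-1,-1,-1,-1,-1]}' | tr '\n' ' '
python3 -m handwheel '{"rotation":[[0,0,-0.0565],[0,0,-0.0565],[0,0,0],[0,0,0]],"delta_pos":[[0.002,0.048,0],[0.002,0.048,0],[0,0,0],[0,0,0]],"claw":[-1,-1,-1,-1]}' | tr '\n' ' '
python3 -c "
from h import *
s,M=pose(); d=s['eef_pos'][:2]-[.5018,-.3083]; print(np.hypot(*d),np.degrees(np.arctan2(d[1],d[0]))%360)"
```

```text
time: 18.4 eef_pos: [0.438, -0.2985, 0.0822] orientation: [0.997, -0.078, 0.001, 0.001] force: [3.7, 2.8, 5.5] width: 0.0157 gripper_force: 15.0 time: 18.82 eef_pos: [0.4399, -0.3267, 0.0822] orientation: [0.99, 0.143, 0.001, 0.0] force: [5.5, 6.8, 5.2] width: 0.0158 gripper_force: 15.0 time: 19.15 eef_pos: [0.4442, -0.3375, 0.0822] orientation: [0.974, 0.229, 0.001, 0.001] force: [3.4, 5.1, 6.5] width: 0.0161 gripper_force: 15.1 t 19.15 tcp [ 0.4442 -0.3375  0.0822] psi(tool y) -63.58 zaxis [ 0.001 -0.001 -1.   ] w 0.0161 gf 15.1 F [3.4 5.1 6.5] q [-7.680e-01  5.670e-01  1.855e+00  1.000e-03  7.180e-01  3.410e-01]
0.06455849386959983 206.84345970738528
```

Now I release, rise, and check the alignment from the wrist camera.

```bash

python3 -m handwheel '{"rotation":[[0,0,0],[0,0,0],[0,0,0],[0,0,0],[0,0,0]],"delta_pos":[[0,0,0],[0,0,0],[0,0,0],[0,0,0],[0,0,0]],"claw":[-0.5,-0.4,-0.3,-0.3,-0.3]}' >/dev/null
python3 -m handwheel '{"rotation":[[0,0,0],[0,0,0],[0,0,0],[0,0,0],[0,0,0]],"delta_pos":[[0,0,-0.1],[0,0,-0.3],[0,0,-0.3],[0,0,-0.3],[0,0,-0.3]],"claw":[-0.3,-0.3,-0.3,-0.3,-0.3]}' | tr '\n' ' '
python3 - <<'E'
from h import *
s,M=pose(); c=arm.capture('wrist'); T=cam(c,s); X=cloud(c,T); I=c['pixels']
H=np.array([.5018,-.3083]); rr=np.hypot(X[...,0]-H[0],X[...,1]-H[1])
def big(m):
    n,l,st,ce=cv2.connectedComponentsWithStats(m.astype(np.uint8)); i=1+st[1:,4].argmax(); return l==i
lev=big((rr>.035)&(rr<.105)&(X[...,2]>.095)&(X[...,2]<.107)); v,u=np.nonzero(lev); q=onplane(c,T,np.c_[u,v],.101)
f=cv2.fitLine(q[:,:2].astype(np.float32),cv2.DIST_HUBER,0,.001,.001).ravel(); print('lever',len(q),f,np.degrees(np.arctan2(f[1],f[0])))
tab=(rr>.105)&(rr<.13)&(X[...,2]>.09)&(X[...,2]<.115)&(I.max(2)<80); p=X[tab]; print('tab',len(p),p.mean(0).round(4))
e=H+.095*np.array([np.cos(np.radians(206.4)),np.sin(np.radians(206.4))])
n=np.array([-f[1],f[0]]); print('tab centre off lever line mm',((p.mean(0)[:2]-f[2:])@n*1000).round(2),'pred end off lever line',((e-f[2:])@n*1000).round(2))
cv2.imwrite('pics/w4.png',np.hstack([cv2.resize(I[60:300,200:480],(700,600))]))
E
```

```text
time: 19.98 eef_pos: [0.4431, -0.3373, 0.2394] orientation: [0.974, 0.228, -0.0, 0.0] force: [1.0, -0.5, 0.8] width: 0.0332 gripper_force: 0.0 t 19.98 tcp [ 0.4431 -0.3373  0.2394] psi(tool y) -63.63 zaxis [-0.    -0.001 -1.   ] w 0.0332 gf 0.0 F [ 1.  -0.5  0.8] q [-7.690e-01  3.690e-01  1.696e+00 -1.000e-03  1.077e+00  3.420e-01]
lever 1278 [ 0.88685507  0.4620478   0.44279984 -0.33830336] 27.519323
tab 117 [ 0.3972 -0.3603  0.0997]
tab centre off lever line mm 1.56 pred end off lever line 1.2
```

View pics/w4.png

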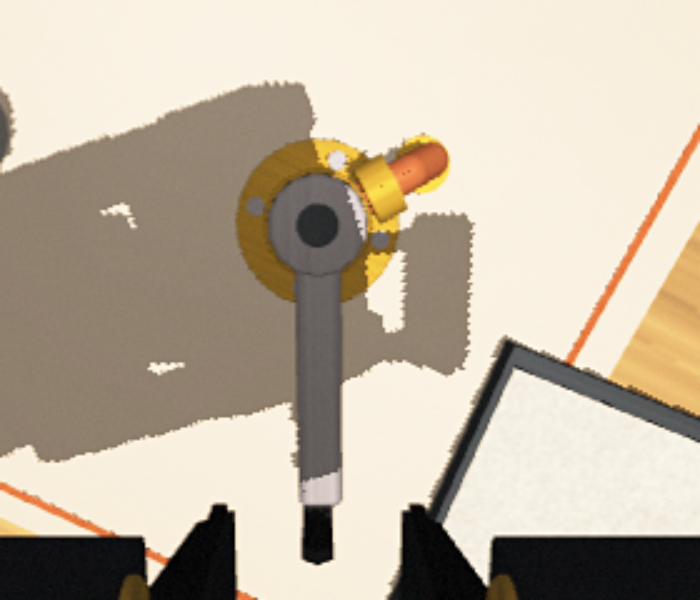

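The lever, from (318,225) to (320,500), lies over the pointer with the black tab at (317,530) just beyond its end. It is about 1.5 mm off, well inside 8 mm. The robot is clear, so I hand in.

```bash
python3 -c "
from plant import arm
print(arm.job_done())"
```

```text
the job is handed in; nothing more can be done
None
```

I tipped all four chocolates into the saucepan, put the tray back flat, opened the lever to about 1.5 mm from the pointer's line, and handed the job in at about 20 s; no verdict was shown.

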